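Torque down the swage-block clamp

TASK

On the goldsmith's bench, first push the grooved steel block gently into the clamp until it is fully home against the back stop. Then tighten the clamp with the click-type torque wrench already on its nut: swing the handle clockwise (seen from above) until its joint gives, stop there without driving it on to its end stop, and let go so that it springs straight again, leaving the clamp tight, the block home and the two rings, the soldering stand and the ring mandrel beside it undisturbed.

Things in the scene. Friction and masses are not known exactly. Their poses are not given: they have to be found in the camera images.
- clamp: Dark steel clamp fixed to the bench. Origin: on the bench, under the screw axis; x: the way the block is pushed in; z up. Bed x -80..70, y -50..50 mm, top 12 mm above the bench. Two rails (x -60..40 mm, top at 28 mm, 43 mm apart inside), back stop with its face at x = +30 mm, bridge (x -22..22, y -48..48 mm) up to 58 mm.
- block: Loose steel swage block, cross grooves near its outer end, 110 (x) x 40 x 16 mm, about 0.4 kg, sliding drag 3 to 13 N. Origin: centre of its underside. Lies flat on the bed between the rails, x along the clamp's x, 25 to 45 mm too far out towards -x. Home, its far end touches the back stop: origin at x = -25 mm of the clamp, near end face at x = -80 mm, level with the bed's edge.
- clamp_screw (a point): Point on the vertical axis of screw and nut, 75 mm above the bench; the wrench swings about this axis, its head fixed on the nut. Clockwise from above tightens. The nut runs with light drag (2 to 3 N at the grip) for an unknown 0.3 to 0.8 rad, then comes tight, at an angle that differs each time.
- wrench_grip (a point): Middle of the wrench's black grip on the bar's centre line, 76 mm above the bench, 155 mm from the screw axis when straight. x outward along the bar, which is level; z up. Grip 22 mm thick, 85 mm long; inward of it a 15 mm rod up to the breakaway joint, 40 mm from the screw axis. It starts on the clamp's -y side; tightening, it travels towards the robot.
- wrench (a joint): Breakaway joint of the wrench, rad: 0 straight, grows as the handle gives (clockwise against the head), springs back to 0 on release. Once the nut is tight the force climbs steeply to about 10 N square on the middle of the grip, then the joint gives and the handle folds on with hardly any more force. It has clicked above 0.08; end stop at 0.30, beyond 0.27 counts as overdriven.
- jaw (a joint): Downward travel of the clamp's pressure pad under the bridge, m; 1 mm per radian of the nut, 0.001 when fully tight (noise of the reading is larger than this travel).
- brass_ring: Small brass ring lying on the bench on the wrench's side of the clamp, 26 mm across, 10 mm high. Bystander. Origin: centre of its underside.
- steel_ring: Small steel ring lying on the bench on the other side of the clamp, 30 mm across, 12 mm high. Bystander. Origin: centre of its underside.
- stand: White soldering stand with a black charcoal block, 100 x 110 mm, 72 mm high, at the left. Bystander. Origin: centre of its underside.
- mandrel: Steel ring mandrel with a wooden handle lying at the right, 290 mm long, 26 mm high. Bystander. Origin: on the bench, about 110 mm from the handle's end.
Things that resemble listed ones, but are neither listed nor needed, are in the scene too. What is meant by the block is not purple, and is the larger of those in its own colour.

How it is judged:
By the outcome, as a careful person would: the job done as asked, in the order asked, and still so for the second after the job is handed in, with the robot touching nothing.
It also fails if it takes over 64 s, if anything falls off the work surface, if the arm or the gripper's body presses on something with over 40 N, if the wrist force passes 120 N, or if a joint passes its speed limit or range.

ROBOT

A 6-joint arm with a two-finger parallel gripper is mounted at the origin on the work surface. World frame = base frame: x ahead of the robot, y to its left, z up, the work surface at z = 0. Lengths are in m, angles in rad, forces in N, time in s.
With the tool pointing down it reaches from about 0.275 to 0.875 m from the base axis. Payload 12.5 kg.
Tool frame: the origin (TCP) lies at the very end of the fingers, on their centre line; the grasp point (between the pads) lies 19 mm behind it; z points along the fingers, y is the line along which they close (so a half turn about z gives the same grasp; the last joint's range is limited). The gripper opens to 85 mm and grips with 20 to 120 N. Pads are 22 mm wide; open, the fingers measure 114 mm over their backs; the gripper's body (76 mm by 85 mm) begins 54 mm behind the grasp point. The pads swing forward as they close: fully open they stand 13 mm farther back than shut.
Start: joints at [-1.258, 0.351, 1.652, -0, 1.139, -0.085], TCP at [0.213, -0.507, 0.231] pointing down, gripper open.
Joint ranges: [-2.75, 2.75], [-0.79, 2.1], [0.01, 2.65], [-1.57, 4.71], [0.07, 3.14], [-2.87, 2.87]. Speed limits (rad/s): [2.22, 2.22, 2.79, 3.14, 3.14, 3.14].

INTERFACE

Orientations are given as a 3x3 rotation matrix whose columns are the frame's x, y, z axes.
In Python, from bench import manip gives the robot as it stands. Calls block until the motion is done:
- manip.move_ptp(position, orientation): joint-space move of the TCP to a pose.
- manip.move_l(position, attitude=None, max_speed=0.15): straight line of the TCP; attitude=None keeps the orientation; max_speed is the mean speed in m/s.
- manip.move_j(angles): joint-space move.
- manip.set_gripper(opening, effort=None): opening from 0.0 (shut) to 1.0 (fully open); effort is the grip in N (None keeps the last); returns when the fingers have stopped.
- manip.dwell(seconds).
- manip.inverse_kinematics(position, orientation): joint angles nearest the present ones, or None.
- manip.grab_frame(name): name is "scene" or "top"; returns (picture, depth): 400x640x3 uint8, red, green, blue; 400x640 float32, m along the optical axis (not along the pixel's ray), 0 where there is no reading.
- manip.get_calibration(name): a dict with "camera_matrix" (3x3 intrinsics, pixels), "R" (3x3) and "t" (3): a world point X has camera coordinates R X + t. Camera axes: x right, y down, z forward; pixel columns grow to the right and rows downward; lengths in m; the calibration is good to about 2 mm. A picture is of the moment at which its call begins. get_calibration takes no time and is no camera call.
A pose or a line that the arm cannot do raises manip.Unreachable and nothing moves.
- manip.sign_off(): hands the job in; it is judged then, once.
Trained networks look in the newest picture that a camera, given by its name, has taken for a name from the list of things; names that differ only in an ending like _2 or _b are one class to them, and where a whole thing is asked for, a point or a joint stands for the part that bears it (a point fixed in the world has none). Each returns a list of dicts, best first, with "confidence" (0 to 1); they miss things now and then, are a little off and sometimes report something else, mostly with a low value. They report only what shows in the picture. A call takes as long as a camera call. They do not tell look-alikes from the thing itself.
- manip.look_for(camera, name): "at" ([x, y, z] in m, in world coordinates, good to about 4 mm: the middle of the surface that is visible of it).
Readings, each from a call of its own:
- manip.current_time(): time.
- manip.current_qpos(): joint angles.
- manip.current_joint_vel(): joint speeds.
- manip.current_joint_torque(): joint torques, N m.
- manip.current_ee_pos(): TCP position.
- manip.current_tcp_rot(): TCP orientation.
- manip.current_force(): force on the tool from outside, world axes, zero at the start.
- manip.current_ft_torque(): the same for the moment, N m.
- manip.current_grip_width(): opening from 0.0 (shut) to 1.0 (fully open).
- manip.current_grip_force(): force on a finger pad.
Only numpy, scipy, OpenCV 4.12 (cv2) and the standard library are available. Lean on these libraries where they do the work, as an engineer would, in place of code of your own. Each camera call takes 0.05 s, during which the arm holds its last target. There are 200 camera calls.

## Working session

There is one attempt and no reset: what is moved stays moved. The work goes in short steps, each a Python script; the robot and the scene stay as the last script left them, time stands still between calls to the robot, and variables do not carry over. Pictures are saved under pics/ and viewed, at most 10 in all, crops included, and the job is handed in when it is done.

```bash
mkdir -p pics; ls
python3 - <<'E'
from bench import manip as m
import cv2,numpy as np
for c in("scene","top"):
    p,d=m.grab_frame(c); cv2.imwrite(f"pics/{c}0.png",p[:,:,::-1]); np.save(f"{c}_d.npy",d); np.save(f"{c}_p.npy",p)
    k=m.get_calibration(c); print(c,k["camera_matrix"].tolist(),k["R"].round(4).tolist(),k["t"])
    for n in["clamp","block","clamp_screw","wrench_grip","brass_ring","steel_ring","stand","mandrel"]:
        print(n,[(np.round(r["at"],3).tolist(),round(r["confidence"],2)) for r in m.look_for(c,n)])
print(m.current_time())
E
```

```text
pics
scene [[488.5987487954083, 0.0, 321.0883419757984], [0.0, 488.5987487954083, 205.50381689846841], [0.0, 0.0, 1.0]] [[-0.8925, 0.451, 0.0092], [0.3294, 0.6654, -0.6699], [-0.3083, -0.5948, -0.7424]] [ 0.48184809 -0.10150899  1.45010174]
clamp [([0.6, 0.025, 0.029], 0.95)]
block [([0.423, -0.091, 0.012], 0.8), ([0.516, 0.017, 0.026], 0.74), ([0.365, 0.103, 0.017], 0.7)]
clamp_screw [([0.604, 0.023, 0.03], 0.68), ([0.612, -0.097, 0.084], 0.64)]
wrench_grip [([0.612, -0.096, 0.084], 0.95)]
brass_ring [([0.485, 0.408, 0.062], 0.35)]
steel_ring []
stand [([0.483, 0.406, 0.065], 0.62)]
mandrel [([0.477, -0.375, 0.016], 0.87)]
top [[451.7892506393138, 0.0, 320.60607863696623], [0.0, 451.7892506393138, 195.5108545398534], [0.0, 0.0, 1.0]] [[-0.027, -0.9995, 0.0163], [-0.9961, 0.0256, -0.084], [0.0836, -0.0185, -0.9963]] [-0.01508176  0.54934558  1.30592575]
clamp [([0.601, -0.0, 0.029], 0.87)]
block [([0.519, 0.013, 0.024], 0.93), ([0.363, 0.099, 0.016], 0.93), ([0.418, -0.095, 0.011], 0.52)]
clamp_screw [([0.596, 0.002, 0.03], 0.72), ([0.614, -0.106, 0.082], 0.42)]
wrench_grip [([0.614, -0.105, 0.084], 0.91), ([0.564, 0.117, 0.01], 0.61)]
brass_ring []
steel_ring [([0.564, 0.119, 0.012], 0.46)]
stand [([0.47, 0.372, 0.074], 0.77)]
mandrel [([0.47, -0.376, 0.02], 0.66)]
0.9
```

Run:
```python
import cv2
a=cv2.imread("pics/top0.png"); cv2.imwrite("pics/top_c.png",cv2.resize(a[90:330,200:460],None,fx=2.5,fy=2.5,interpolation=cv2.INTER_CUBIC)[:600])
```

```text
(no output)
```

View pics/top_c.png

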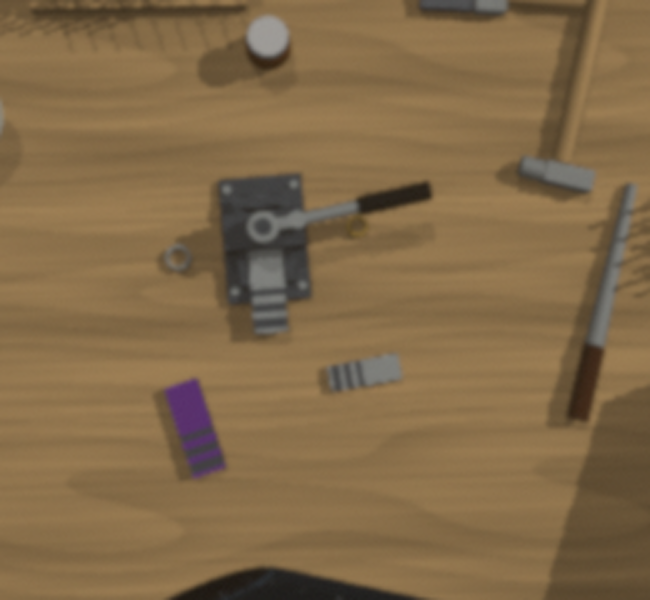

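View pics/scene0.png

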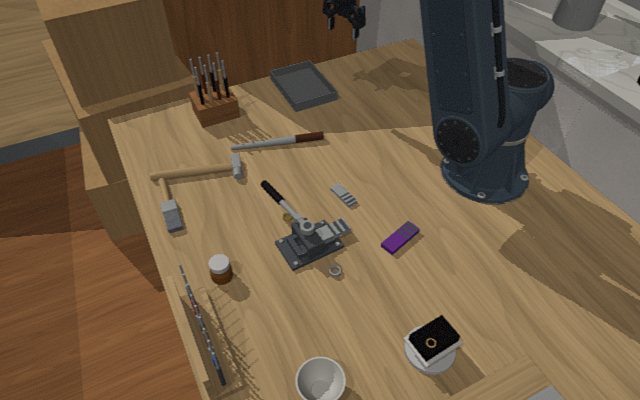

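The top crop shows three grooved blocks. The grey one in the clamp is at crop (268,290), a smaller grey loose one at (365,372), and a purple one at (195,428). The one meant is the grey one in the clamp: it is larger than the loose one and not purple, and this crop is the enlargement that confirms it. The wrench head is at (263,226), the grip at (395,197), the brass ring below the bar at (357,228) and the steel ring at (177,258).

```bash
cat > h.py <<'E'
import numpy as np, cv2
from bench import manip as m
def cloud(c,d):
    k=m.get_calibration(c);K=k["camera_matrix"];v,u=np.mgrid[:400,:640]
    P=np.stack([(u-K[0,2])/K[0,0]*d,(v-K[1,2])/K[1,1]*d,d],-1)
    X=(P-k["t"])@k["R"]; X[d==0]=np.nan; return X
def rect(p):
    (c,s,a)=cv2.minAreaRect((p*1000).astype(np.float32)); return np.round(c,1),np.round(s,1),round(a,1)
def seg(X,lo,hi,x0,x1,y0,y1):
    return X[(X[...,2]>lo)&(X[...,2]<hi)&(X[...,0]>x0)&(X[...,0]<x1)&(X[...,1]>y0)&(X[...,1]<y1)]
E
python3 - <<'E'
from h import *
for c in("top","scene"):
    X=cloud(c,np.load(c+"_d.npy")); p=np.load(c+"_p.npy").astype(int)
    print(c,"bench z",np.nanmedian(seg(X,-.02,.006,.4,.7,-.2,.2)[:,2]))
    print("clampall",rect(seg(X,.007,.1,.50,.70,-.06,.08)[:,:2]))
    b=seg(X,.020,.045,.45,.56,-.02,.04);print("block-ish",rect(b[:,:2]),np.median(b[:,2]),b[:,0].min())
    o=seg(X,.015,.045,.44,.51,-.02,.04); print("overhang",rect(o[:,:2]),len(o),np.median(o[:,2]))
    w=seg(X,.066,.11,.5,.75,-.25,.06); print("wrench",rect(w[:,:2]),len(w))
    g=w[w[:,1]<-.06]; print("grip",rect(g[:,:2]),np.percentile(g[:,2],[5,50,95]), "tip", g[g[:,1].argmin()])
    n=w[w[:,1]>-.02]; print("nut",rect(n[:,:2]),np.percentile(n[:,2],[50,99]))
    br=seg(X,.005,.06,.5,.58,-.09,-.045)
    br=seg(X,.005,.02,.54,.62,-.10,-.05);print("brass",br.mean(0),len(br))
    sr=seg(X,.005,.03,.53,.6,.09,.15);print("steel",rect(sr[:,:2]),len(sr))
E
```

```text
top bench z 0.00035932782239623694
clampall (array([595.5,   8.1]), array([134.2, 190.2]), 86.2)
block-ish (array([514.5,  11.1]), array([58.7, 90.5]), 88.9) 0.02880140776772953 0.46953912743604814
overhang (array([490.2,  13.8]), array([39.9, 46.4]), 3.2) 189 0.028573797229308275
wrench (array([607.6, -70.9]), array([ 34.5, 211.6]), 13.5) 542
grip (array([ 614.3, -118.1]), array([ 22.6, 116.9]), 11.9) [0.07766002 0.08463041 0.09011287] tip [ 0.61560289 -0.17616154  0.08042291]
nut (array([585.7,   5.6]), array([35.1, 51.5]), 0.9) [0.08483431 0.09158103]
brass [ 0.58182028 -0.0826136   0.00797388] 40
steel (array([561.1, 116.7]), array([64. , 39.2]), 22.3) 52
scene bench z -0.0011666497838453862
clampall (array([579.6,   4.4]), array([159.6, 130.3]), 3.5)
block-ish (array([513. ,  10.3]), array([59.3, 85. ]), 89.0) 0.026596470025485385 0.4703717609986486
overhang (array([490.3,  14.1]), array([44.8, 39.4]), 89.0) 215 0.026401023733091694
wrench (array([602.4, -67.9]), array([ 36.8, 212.7]), 8.8) 604
grip (array([ 615.1, -115.9]), array([ 22.5, 114. ]), 12.8) [0.07430584 0.08275499 0.08726506] tip [ 0.62079124 -0.17229512  0.08376425]
nut (array([588.7,   8.8]), array([35.5, 57. ]), 0.4) [0.08267246 0.08878517]
brass [ 0.59829753 -0.08686488  0.00859344] 21
steel (array([563.5, 121.2]), array([31.2, 29.1]), 86.0) 67
```

```bash
cat >> h.py <<'E'
def bp(c,u,v,z):
    k=m.get_calibration(c);r=k["R"].T@np.array([*(np.linalg.inv(k["camera_matrix"])@[u,v,1])]);o=-k["R"].T@k["t"]
    return o+r*(z-o[2])/r[2]
E
python3 - <<'E'
from h import *
f=lambda x,y,z:np.round(bp("top",x/2.5+200,y/2.5+90,z)*1000,1)
for n,x,y,z in[("s",227,189,.013),("s",293,184,.013),("s",235,292,.013),("s",303,285,.013),("nut",263,226,.09),("b",256,333,.028),("b",288,330,.028),("brass",357,228,.008),("gripend",430,190,.076),("gripin",361,206,.076),("steel",177,258,.01),("smallblk",365,372,.016),("purple",195,428,.016)]: print(n,f(x,y,z))
a=cv2.imread("pics/top0.png"); t=a[155:235,275:395]; s=cv2.imread("pics/scene0.png")[170:280,250:370]
cv2.imwrite("pics/z.png",np.hstack([cv2.resize(t,(400,267),interpolation=2),cv2.resize(s,(291,267),interpolation=2)]))
a=cv2.resize(t,None,fx=6,fy=6,interpolation=2);cv2.imwrite("pics/z.png",a)
E
```

```text
s [641.3  56.6  13. ]
s [645.3 -22.2  13. ]
s [518.2  49.8  13. ]
s [524.4 -30.8  13. ]
nut [586.7  13.7  90. ]
b [468.8  25.8  28. ]
b [471.3 -11.6  28. ]
brass [591.2 -97.3   8. ]
gripend [ 624.8 -177.1   76. ]
gripin [608.4 -97.9  76. ]
steel [560.5 117.8  10. ]
smallblk [ 419.9 -100.8   16. ]
purple [360.3  99.8  16. ]
```

View pics/z.png

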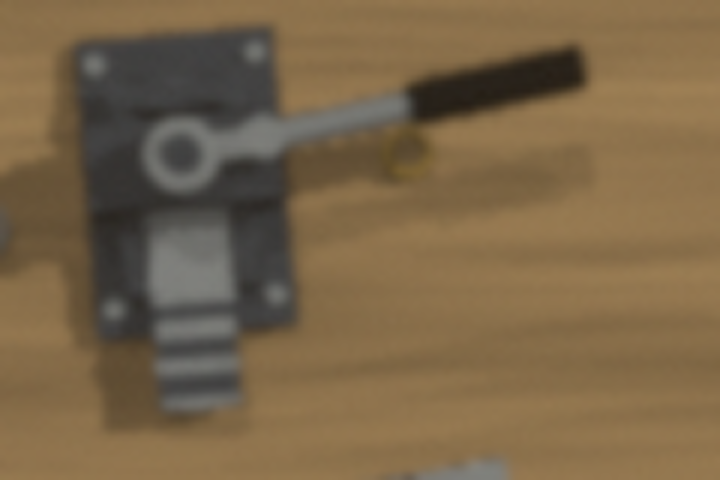

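The bed's screws, the nut and the block's end agree: clamp origin about (587, 13.6) mm, yaw about 0.063 rad, block about 37 mm short. The grip is at about (617, -137) mm. Next I push the block.

```bash
cat >> h.py <<'E'
O=np.array([.587,.0136]);Y=.063
def W(x,y,z): c,s=np.cos(Y),np.sin(Y); return np.array([O[0]+c*x-s*y,O[1]+s*x+c*y,z])
def down(a):  # tool x at world yaw a, pointing down
    c,s=np.cos(a),np.sin(a); return np.array([[c,s,0],[s,-c,0],[0,0,-1.]])
E
python3 - <<'E'
from h import *
for a in (Y,Y+np.pi): 
    q=m.inverse_kinematics(W(-.15,.0005,.15),down(a)); print(None if q is None else np.round(q,2))
m.set_gripper(0.0,effort=40)
q=[(abs(m.inverse_kinematics(W(-.15,.0005,.15),down(a))[5]),a) for a in (Y,Y+np.pi) if m.inverse_kinematics(W(-.15,.0005,.15),down(a)) is not None]
R=down(min(q)[1]); m.move_ptp(W(-.15,.0005,.15),R); m.move_l(W(-.15,.0005,.018),max_speed=.1)
print(m.current_time(),m.current_ee_pos(),m.current_force())
f0=m.current_force(); u=W(1,0,0)-W(0,0,0)
x=-.135; m.move_l(W(x,.0005,.018),max_speed=.05)
while x<-.082:
    x+=.002 if x<-.098 else .001
    m.move_l(W(x,.0005,.018),max_speed=.02); F=-(m.current_force()-f0)@u
    p=m.current_ee_pos(); print(round(x*1000),round(float((p-W(0,0,p[2]))@u)*1000,1),round(float(F),1),end=" | ")
    if F>18 : break
print(m.current_time(),m.current_force())
p,d=m.grab_frame("top");cv2.imwrite("pics/top1.png",p[:,:,::-1])
E
```

```text
[-0.1   0.26  2.01 -0.    0.87  1.41]
[-0.1   0.26  2.01 -0.    0.87 -1.73]
5.1667 [0.43757643 0.00462899 0.01843036] [-0.63241608 -0.04405894  0.31537508]
-133 -133.0 -1.2 | -131 -130.9 -0.5 | -129 -128.9 -0.9 | -127 -126.9 -1.4 | -125 -125.2 1.7 | -123 -122.9 0.6 | -121 -120.7 0.5 | -119 -118.7 0.1 | -117 -116.7 -0.1 | -115 -114.7 0.3 | -113 -112.7 0.3 | -111 -110.7 0.7 | -109 -108.7 -1.1 | -107 -106.8 1.1 | -105 -104.7 -0.1 | -103 -102.7 0.3 | -101 -100.7 0.3 | -99 -98.7 0.6 | -97 -96.7 -0.2 | -96 -96.0 2.2 | -95 -94.9 2.3 | -94 -93.9 1.6 | -93 -92.8 1.0 | -92 -91.9 -0.0 | -91 -90.9 1.2 | -90 -89.8 1.6 | -89 -89.8 5.2 | -88 -89.8 9.6 | -87 -89.7 14.3 | -86 -89.7 18.7 | 13.1167 [-19.18776881  -2.42847293  12.79802662]
```

Run:
```python
from h import *
print(m.current_ee_pos())
m.move_l(W(-.125,.0005,.018),max_speed=.08); m.move_l(W(-.14,.0005,.15),max_speed=.2)
g=W(0,0,0)[:2]
# hover beyond the grip for the next step
p,d=m.grab_frame("scene");cv2.imwrite("pics/s1.png",cv2.resize(p[190:280,260:370,::-1],None,fx=6,fy=6,interpolation=2))
X=cloud("scene",d); o=seg(X,.015,.045,.44,.535,-.02,.04); print(rect(o[:,:2]),o[:,0].min())
for x in np.arange(.46,.53,.005):
    s=X[(abs(X[...,0]-x)<.0025)&(abs(X[...,1]-.0095)<.008)]; print(round(x,3),np.round(np.median(s[:,2]),4) if len(s) else None,end=" | ")
print(m.current_time())
```

```text
[0.49746414 0.00868213 0.01750372]
(array([521.,  10.]), array([59.8, 27.3]), 89.4) 0.5075020165150622
0.46 0.2012 | 0.465 0.2433 | 0.47 0.4486 | 0.475 0.3721 | 0.48 0.3703 | 0.485 0.3382 | 0.49 0.4109 | 0.495 -0.0012 | 0.5 None | 0.505 None | 0.51 0.0262 | 0.515 0.0275 | 0.52 0.0266 | 0.525 0.026 | 0.53 0.0262 | 14.6667
```

View pics/s1.png

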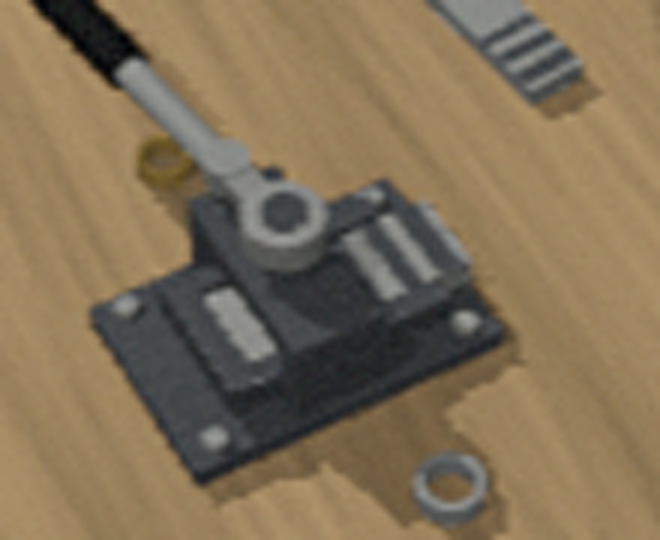

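The picture shows the block's near end level with the bed edge (crop 465,245). Its far end is at the back stop behind the bridge (240,325). The push stalled at a fixed position as the force rose, so the block is home. Now the wrench.

```bash
cat > w.py <<'E'
from h import *
r=lambda a:np.array([np.cos(a),np.sin(a)]); t=lambda a:np.array([-np.sin(a),np.cos(a)])  # t: ccw
Z=.062
def pose(ph,psi=0,gap=0):
    p=O+.04*r(ph)+.115*r(ph-psi)+(.021+gap)*t(ph-psi)
    return np.array([*p,Z]),down(ph-psi+np.pi/2)
E
python3 - <<'E'
from w import *
ph=-1.377; P,R=pose(ph,0,.022); A=P.copy(); A[2]=.16
for a in(0,-.5,-1.1): q=m.inverse_kinematics(*pose(ph+a)); print(None if q is None else np.round(q,2))
m.move_l(W(-.14,.0005,.18),max_speed=.2)
B=A.copy();B[2]=.18
m.move_ptp(B,R); m.move_l(P,max_speed=.12); f0=m.current_force()
print(m.current_time(),m.current_ee_pos(),f0)
ph+=.09; st=.02; knee=None; log=[]
while ph>-2.6:
    ph-=st; P,R=pose(ph); m.move_l(P,R,max_speed=.03)
    F=float((m.current_force()-f0)[:2]@t(ph)); p=m.current_ee_pos()
    e=float((p-P)[:2]@t(ph))   # lag, m
    act=ph+e/.155; print(round(ph,3),round(act,3),round(F,1),end=" | ")
    if F>4.5: st=.008
    else: st=.02
    if F>8.5: knee=act;break
print("knee",knee,ph,m.current_time())
E
```

```text
[-0.28  0.73  1.49 -0.    0.93  1.1 ]
[-0.33  0.62  1.7  -0.    0.82  1.55]
[-0.3   0.5   1.94 -0.    0.71  2.18]
17.0917 [ 0.65956584 -0.1303465   0.06292695] [ 0.59784425 -0.11293755 -0.14346734]
-1.307 -1.306 -0.9 | -1.327 -1.327 0.2 | -1.347 -1.348 -0.6 | -1.367 -1.367 0.0 | -1.387 -1.388 0.6 | -1.407 -1.408 0.9 | -1.427 -1.429 -0.4 | -1.447 -1.448 -0.5 | -1.467 -1.468 0.3 | -1.487 -1.488 0.3 | -1.507 -1.508 0.8 | -1.527 -1.528 -0.5 | -1.547 -1.548 -0.0 | -1.567 -1.569 -1.4 | -1.587 -1.588 -0.6 | -1.607 -1.608 -0.4 | -1.627 -1.629 0.8 | -1.647 -1.648 -0.4 | -1.667 -1.668 -1.6 | -1.687 -1.688 -0.6 | -1.707 -1.708 0.0 | -1.727 -1.728 0.3 | -1.747 -1.748 0.1 | -1.767 -1.768 0.3 | -1.787 -1.788 -0.2 | -1.807 -1.808 -0.3 | -1.827 -1.828 -0.8 | -1.847 -1.848 -0.4 | -1.867 -1.868 0.4 | -1.887 -1.888 -0.0 | -1.907 -1.908 -0.0 | -1.927 -1.928 -1.0 | -1.947 -1.948 -0.8 | -1.967 -1.968 0.5 | -1.987 -1.983 3.8 | -2.007 -1.997 8.5 | knee -1.9972882937091008 -2.0070000000000006 26.6583
```

Run:
```python
from w import *
f0=np.array([.6,-.11,-.14]); ph=-2.0; psi=.02
while psi<.26:
    psi+=.012; P,R=pose(ph,psi); m.move_l(P,R,max_speed=.03)
    a=ph-psi; F=float((m.current_force()-f0)[:2]@t(a)); e=float((m.current_ee_pos()-P)[:2]@t(a)); act=psi-e/.115
    print(round(psi,3),round(act,3),round(F,1),end=" | ")
    if act>.15 or F>16: break
print(m.current_time())
p,d=m.grab_frame("scene");cv2.imwrite("pics/s2.png",cv2.resize(p[170:270,240:370,::-1],None,fx=6,fy=6,interpolation=2))
```

```text
0.032 0.019 8.8 | 0.044 0.03 8.8 | 0.056 0.042 8.3 | 0.068 0.054 8.0 | 0.08 0.066 9.3 | 0.092 0.077 8.7 | 0.104 0.09 9.3 | 0.116 0.101 9.3 | 0.128 0.113 9.1 | 0.14 0.125 9.2 | 0.152 0.137 9.6 | 0.164 0.149 9.5 | 0.176 0.161 9.1 | 29.9083
```

View pics/s2.png

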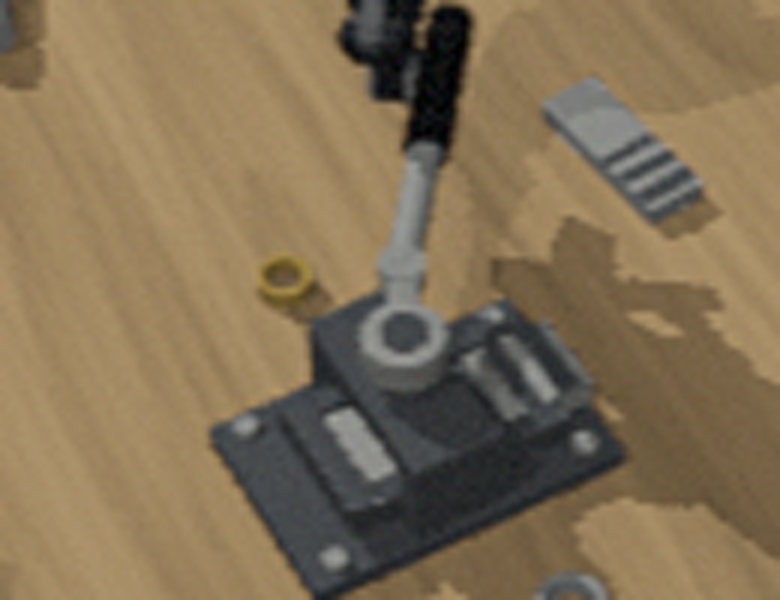

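The picture shows the bar bent at the joint (400,270), with the head pointing straight up and the handle leaning right to (455,15). The force stays level near 9 N and the fold is about 0.16, so the wrench has clicked and is short of the end stop. Now I release it.

Run:
```python
from w import *
P,R=pose(-2.0,0,.0); m.move_l(P,R,max_speed=.06)
P,R=pose(-2.0,0,.035); m.move_l(P,R,max_speed=.1)
P[2]=.2; m.move_l(P,max_speed=.15)
m.move_ptp([.35,-.35,.25],R); m.dwell(.5)
for c in("scene","top"):
    p,d=m.grab_frame(c); X=cloud(c,d); w=seg(X,.066,.11,.45,.75,-.2,.06); g=w[np.linalg.norm(w[:,:2]-O,axis=1)>.11]; n=w[(abs(np.linalg.norm(w[:,:2]-O,axis=1)-.07)<.03)]
    print(c,[round(float(np.arctan2(*(q[:,:2].mean(0)-O)[::-1])),3) for q in(g,n)])
    for k in("brass_ring","steel_ring","stand","mandrel","block"): print(k,[(np.round(q["at"],3).tolist(),round(q["confidence"],2)) for q in m.look_for(c,k)])
    cv2.imwrite(f"pics/{c}3.png",cv2.resize(p[150:280,230:400,::-1] if c=="scene" else p[140:250,270:400,::-1],None,fx=4.5,fy=4.5,interpolation=2))
print(m.current_time(),m.current_force())
```

```text
scene [-1.995, -2.004]
brass_ring [([0.598, -0.095, 0.009], 0.6)]
steel_ring []
stand [([0.486, 0.407, 0.065], 0.59)]
mandrel [([0.477, -0.373, 0.017], 0.89)]
block [([0.541, 0.022, 0.028], 0.81), ([0.365, 0.109, 0.014], 0.56), ([0.425, -0.092, 0.012], 0.55)]
top [-1.993, -1.998]
brass_ring []
steel_ring [([0.562, 0.118, 0.012], 0.6)]
stand [([0.473, 0.374, 0.07], 0.63)]
mandrel [([0.47, -0.376, 0.02], 0.63)]
block [([0.421, -0.1, 0.012], 0.87), ([0.365, 0.1, 0.018], 0.58), ([0.54, 0.013, 0.028], 0.54)]
34.275 [-0.00187178 -0.73813205 -0.0395587 ]
```

View pics/top3.png

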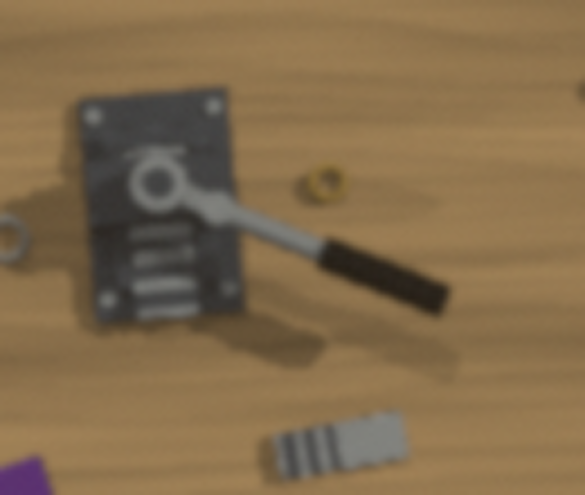

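View pics/scene3.png

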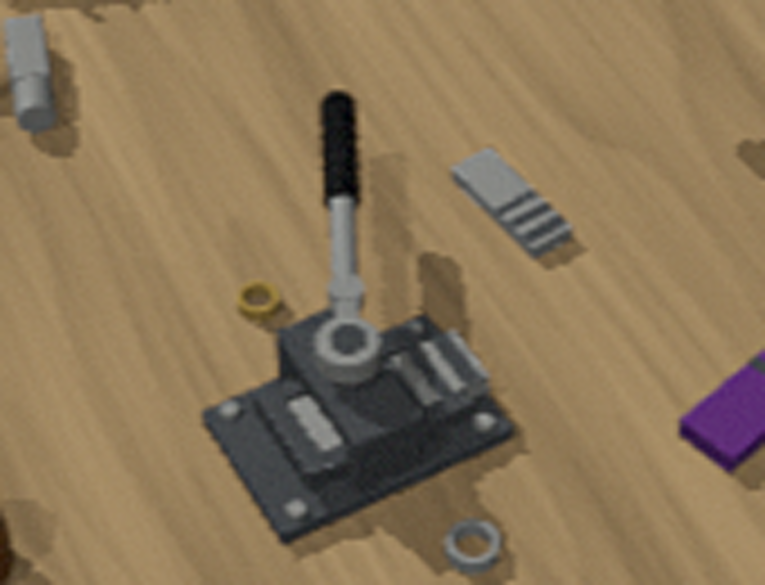

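Both pictures show the wrench straight again: the head ring at top crop (158,182) and the grip at (385,278) lie on one line at -2.0 rad. The block end is level with the bed edge at (168,315), and the rings, stand and mandrel are where they were.

```bash
python3 -c "
from bench import manip as m
print(m.sign_off())"
```

```text
the job is handed in; nothing more can be done
None
```

The job is handed in: the block is home against the back stop, the clamp was tightened until the wrench clicked (fold about 0.16 rad, short of the end stop), the wrench sprang straight again, and the bystanders are undisturbed as far as the pictures show.

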